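# Load four sample vials into the heater block in their order

## Task

Move the four sample vials from the white transport rack into the aluminium heater block, one to a bore, keeping their order: the white-capped reference vial goes in the bore next to the temperature probe (the small black head at one end of the block) and the black-capped ones follow it along the row in the same order as they stand in the rack. Set each vial down upright to the bottom of its bore without dropping or tipping it, and leave the petri dish, tweezers and marker between the rack and the block where they lie.

Things in the scene. Friction and masses are not known exactly. Their poses are not given: they have to be found in the camera images.
- vial_white: clear glass sample vial, 23 mm in diameter and 50 mm tall, with a white screw cap; the cap is the top 15 mm and no wider than the glass. Origin at the centre of its foot, z up along its axis. Grip it 18 to 40 mm above the foot. At the start it stands upright in the transport rack, in the first place, an end hole (the rack's +y end).
- vial_black_1: clear glass sample vial, 23 mm in diameter and 50 mm tall, with a black screw cap; the cap is the top 15 mm and no wider than the glass. Origin at the centre of its foot, z up along its axis. Grip it 18 to 40 mm above the foot. At the start it stands upright in the transport rack, in the second place, next to the white-capped one.
- vial_black_2: clear glass sample vial, 23 mm in diameter and 50 mm tall, with a black screw cap; the cap is the top 15 mm and no wider than the glass. Origin at the centre of its foot, z up along its axis. Grip it 18 to 40 mm above the foot. At the start it stands upright in the transport rack, in the third place.
- vial_black_3: clear glass sample vial, 23 mm in diameter and 50 mm tall, with a black screw cap; the cap is the top 15 mm and no wider than the glass. Origin at the centre of its foot, z up along its axis. Grip it 18 to 40 mm above the foot. At the start it stands upright in the transport rack, in the fourth place, the end hole farthest from the white-capped one (the rack's -y end).
- transport_rack: white two-tier plastic rack, 46 mm wide, 182 mm long along its y axis, 22 mm high; fixed. Origin at the centre of its underside, z up. Four 31 mm round holes in a row, centres at x = 0 and y = +57, +19, -19, -57 mm; the vials stand on its inner floor, 6 mm above the table, so their tops are 56 mm above the table.
- heater_block: bare grey aluminium block on a black carrier, 52 mm wide, 184 mm long along its y axis, 22 mm high; fixed. Origin at the centre of its underside, z up. Four empty 31 mm round bores in a row, centres at x = 0 and y = +47, +9, -29, -67 mm, floors 6 mm above the table. The temperature probe, a black rectangular head 34 x 16 mm, top 42 mm above the table, stands at x = 0, y = +77 mm.
- petri_dish: small covered petri dish, 61 mm in diameter and 13 mm high, lying between the rack and the block, nearer the microscope; stays where it is. Origin at the centre of its underside.
- tweezers: metal tweezers, 14 x 123 x 10 mm, lying flat between the rack and the block; stay where they are. Origin under the middle, long axis y.
- marker: blue and white marker pen, 17 x 135 x 16 mm, lying between the rack and the block; stays where it is. Origin under the middle, long axis y.
There are look-alikes about, which are no part of the job. What is shaped like the vial_white but orange is not meant.

How it is judged (in metres and radians):
At the end, for the whole second after the job is handed in: Counted from the temperature probe, the bores hold the white-capped vial, then the black-capped ones in the order of the rack; each vial's foot is under 5 mm from its bore's floor and within 10 mm of its centre along and across the row, upright within 10 degrees, released, at rest (x of vial_white in the frame of heater_block between -0.01 and 0.01 m and y of vial_white in the frame of heater_block between 0.037 and 0.057 m and z of each of vial_white, vial_black_1, vial_black_2, vial_black_3 in the frame of heater_block below 0.011 m and angle between each of vial_white, vial_black_1, vial_black_2, vial_black_3's own z axis and vertical below 0.17 rad and linear speed of each of vial_white, vial_black_1, vial_black_2, vial_black_3 below 0.02 m/s and x of vial_black_1 in the frame of heater_block between -0.01 and 0.01 m and y of vial_black_1 in the frame of heater_block between -0.001 and 0.019 m and x of vial_black_2 in the frame of heater_block between -0.01 and 0.01 m and y of vial_black_2 in the frame of heater_block between -0.039 and -0.019 m and x of vial_black_3 in the frame of heater_block between -0.01 and 0.01 m and y of vial_black_3 in the frame of heater_block between -0.077 and -0.057 m); the robot touches nothing.
It fails at once if a vial is let go while its foot is more than 30 mm above the table ((height (world z) of vial_white above 0.03 m and contact force between anything else and vial_white below 0.02 N) or (height (world z) of vial_black_1 above 0.03 m and contact force between anything else and vial_black_1 below 0.02 N) or (height (world z) of vial_black_2 above 0.03 m and contact force between anything else and vial_black_2 below 0.02 N) or (height (world z) of vial_black_3 above 0.03 m and contact force between anything else and vial_black_3 below 0.02 N)).
It fails at once if a vial is tipped by more than 45 degrees (angle between any of vial_white, vial_black_1, vial_black_2, vial_black_3's own z axis and vertical above 0.785 rad).
It fails at once if the petri dish, tweezers or marker is moved by more than 20 mm (distance of any of petri_dish, tweezers, marker from where it was at the start of the episode above 0.02 m).
It also fails if it takes over 122 s, if anything falls off the work surface, if the arm or the gripper's body presses on something with over 40 N, if the wrist force passes 120 N, or if a joint passes its speed limit or range.

## Robot

A 6-joint arm with a two-finger parallel gripper is mounted at the origin on a cart in front of the work surface, level with it; the furniture and walls round the work are solid. World frame = base frame: x ahead of the robot, y to its left, z up, the work surface at z = 0. Lengths are in m, angles in degrees, forces in N, time in s.
With the tool pointing down it reaches from about 0.4 to 0.825 m from the base axis. Payload 7 kg.
Tool frame: the origin (TCP) lies between the finger pads; the fingertips stand 25 mm ahead of it and the grasp point (between the pads) lies 6 mm ahead of it; z points along the fingers, y is the line along which they close (so a half turn about z gives the same grasp; the last joint's range is limited). The gripper opens to 88 mm and grips with 3 to 60 N. Pads are 19 mm wide; open, the fingers measure 130 mm over their backs; the gripper's body (78 mm by 193 mm) begins 47 mm behind the grasp point.
Start: joints at [-59.238, 20.546, 0.682, 0, -70.136, -16.507], TCP at [0.166, -0.654, 0.252] pointing down, gripper open.
Joint ranges: [-176.03, 176.03], [-82.01, 121.73], [-58.28, 71.71], [-173.87, 95.51], [-174.79, -0.11], [-173.66, 173.66]. Speed limits (degrees/s): [136.94, 136.94, 172.46, 180, 180, 180].

## Interface

Orientations are given as [roll, pitch, yaw] about the fixed x, y, z axes, in that order (R = Rz(yaw) Ry(pitch) Rx(roll)).
In Python, from plant import status, optics, job gives the robot as it stands. The module is installed in compiled form; this text tells all that it offers.
- The arm moves only by the tool inch_along, called after "Emit:" in YAML: its name, and indented under it one key for each argument. Schema: {"type":"object","properties":{"motion":{"type":"array","items":{"type":"array","items":{"type":"array","items":{"type":"number"},"minItems":5,"maxItems":5},"minItems":1,"maxItems":8},"minItems":1,"maxItems":1},"only":{"type":"string"},"quiet":{"type":"boolean"},"lines":{"type":"string"}},"required":["motion"],"additionalProperties":false}. motion is a list that holds a single list of rows (three levels of brackets), with 1 to 8 rows, each of 5 numbers: dx, dy, dz in units of 20 mm, then a turn about the tool's z in degrees, then the finger opening in m; each row is the pose to reach, as a shift and turn from the pose commanded when the call began, along the tool's axes at that moment; what a row does not reach only later rows make up. A row lasts 1/8 s, in which the tool goes at most 0.0625 m and 10.7 degrees, less where a joint would pass 70% of its speed; a pose out of reach is approached as far as the arm can. The fingers move at their own pace and stop on an object; the grip force is fixed at half the most. Time passes only in rows, so rows that do not move let the fingers close. The tool returns the time, the measured TCP pose, the force, the opening and the grip force at its end. only (a regular expression) keeps the lines of the reply that match it, lines (a string "A,B") keeps lines A to B, and quiet returns only ok. Input that does not fit is refused with a message, and nothing moves.
- status.get_obs(): the state, without advancing time (a new reading comes with each control period).
- optics.snapshot(name): name is "scene" or "top" or "wrist"; returns a dict with "frame" (480x640x3 uint8, red, green, blue), "z_map" (480x640 float32, m along the optical axis (not along the pixel's ray), 0 where there is no reading), "fovy" (degrees; the focal length in pixels is half the picture's height over the tangent of half this angle, whatever the lens; pixels are square), "cx", "cy" (the principal point, pixels), "k1" (the pictures are not rectified: a ray, as slopes to the right and down, at radius r is drawn at 1 + k1 r^2 times it, then the intrinsics apply), "R" (3x3) and "t" (3): a world point X has camera coordinates R X + t; the wrist camera has in their place "T_tool_cam" (4x4, takes a point from camera to tool coordinates, whose origin is the TCP and whose axes are the flange's). Camera axes: x right, y down, z forward; pixel columns grow to the right and rows downward; lengths in m; the calibration is good to about 2 mm. A picture is of the moment at which its call begins: read the wrist's pose just before it.
- job.close_job(): hands the job in; it is judged then, once.
The state is a dict: "clock": time; "joint_pos": joint angles; "qvel": joint speeds; "tau": joint torques, N m; "tool_pos": TCP position; "orientation": TCP orientation; "force": force on the tool from outside, world axes, zero at the start; "moment": the same for the moment, N m; "opening": finger opening in m; "gripper_force": force on a finger pad.
Only numpy, scipy, OpenCV 4.12 (cv2) and the standard library are available. Lean on these libraries where they do the work, as an engineer would, in place of code of your own. Each camera call takes 0.05 s, during which the arm holds its last target. There are 200 camera calls.

## Working session

There is one attempt and no reset: what is moved stays moved. The work goes in short steps, Python scripts to look and compute and a tool call to move; the robot and the scene stay as the last step left them, time stands still between calls to the robot, and variables do not carry over. Pictures are saved under pics/ and viewed, at most 14 in all, crops included, and the job is handed in when it is done.

```bash
mkdir -p pics
```

Run:
```python
from plant import status, optics
import cv2,numpy as np
print(status.get_obs())
for n in("scene","top"):
    s=optics.snapshot(n); np.savez(n+'.npz',**s)
    cv2.imwrite(f'pics/{n}0.png',s['frame'][:,:,::-1]); print(n,s['fovy'],s['cx'],s['cy'],s['k1'],s['R'],s['t'])
```

```text
{'clock': 0.0, 'joint_pos': array([-5.92397835e+01,  2.05922339e+01,  6.34998369e-01, -2.00498967e-02,
       -7.01362689e+01, -1.65058280e+01]), 'qvel': array([ 0.06870054, -0.01824168, -0.03840695,  0.02114321, -0.15771713,
       -0.0117574 ]), 'tau': array([ 4.75655488e-04, -5.82716489e+01,  2.93056941e+01,  6.99678987e+00,
        7.00867851e-03, -1.89024017e-04]), 'tool_pos': array([ 0.16606227, -0.65380005,  0.25062316]), 'orientation': array([ 1.79904993e+02, -8.49687678e-03, -1.65752432e+02]), 'force': array([-0.94931589,  0.63516754, -0.91616262]), 'moment': array([-0.02647917, -0.01104491, -0.01371568]), 'gripper_force': 0.0, 'opening': 0.0877919626558517}
scene 55.79611751537948 315.91737114235525 236.56306962116457 -0.07280875602852421 [[-0.86857328 -0.49512115  0.02086858]
 [-0.25671441  0.41352602 -0.87355248]
 [ 0.42388461 -0.76410161 -0.48628239]] [0.47910568 0.1656608  0.71741883]
top 42.83256297078986 320.62198096213683 241.03986437341862 -0.1438655104037914 [[ 4.25180095e-04 -9.99857047e-01 -1.69027971e-02]
 [-9.91158603e-01  1.82133210e-03 -1.32669914e-01]
 [ 1.32681734e-01  1.68097614e-02 -9.91016140e-01]] [0.01912731 0.53590668 1.12873595]
```

View pics/scene0.png

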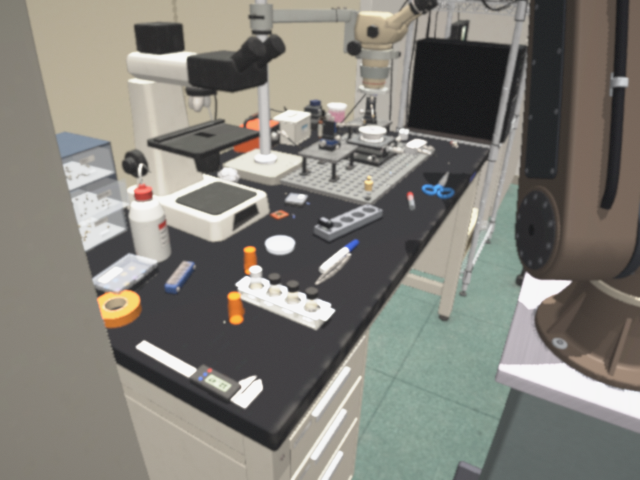

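View pics/top0.png

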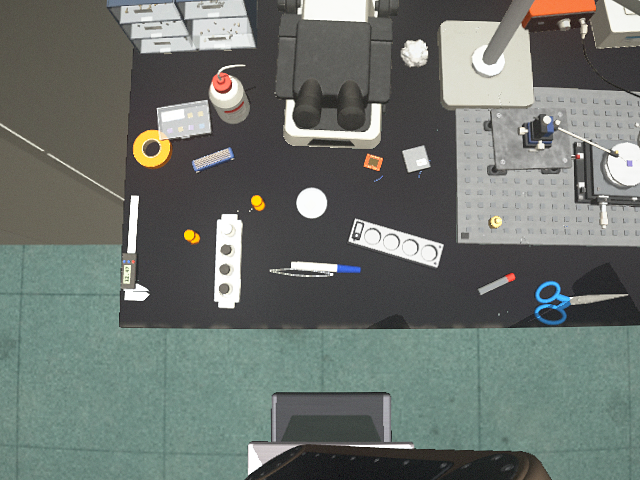

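The scene picture shows the rack at about (285,300) and the block at (349,221). In the top picture:
- Rack: about (228,260), with the white cap at (230,230) and black caps at (225,250), (224,270) and (224,289).
- Block: about (396,243), with the probe at (358,230).
- Possible confusions: the orange vials at (191,237) and (258,203), and the small brass item at (495,222). None is in the rack, so I choose the white cap at (230,230).

I'll check this in one close crop.

Run:
```python
import cv2,numpy as np
f=cv2.imread('pics/top0.png')
a=cv2.resize(f[205:315,170:270],None,fx=5,fy=5,interpolation=cv2.INTER_CUBIC)
cv2.imwrite('pics/c_rack.png',a)
a=cv2.resize(f[205:280,340:450],None,fx=7,fy=7,interpolation=cv2.INTER_CUBIC)
cv2.imwrite('pics/c_block.png',a)
```

```text
(no output)
```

View pics/c_rack.png

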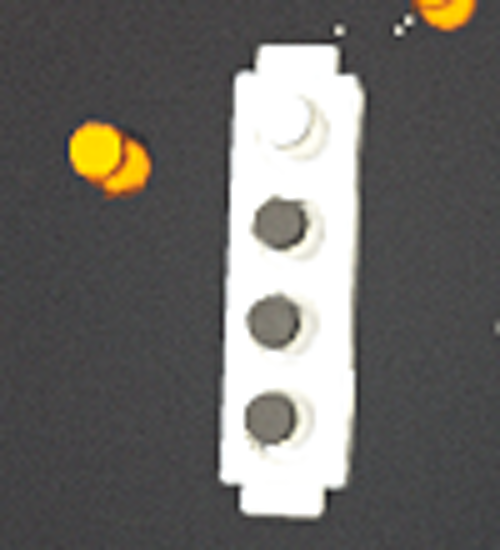

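View pics/c_block.png

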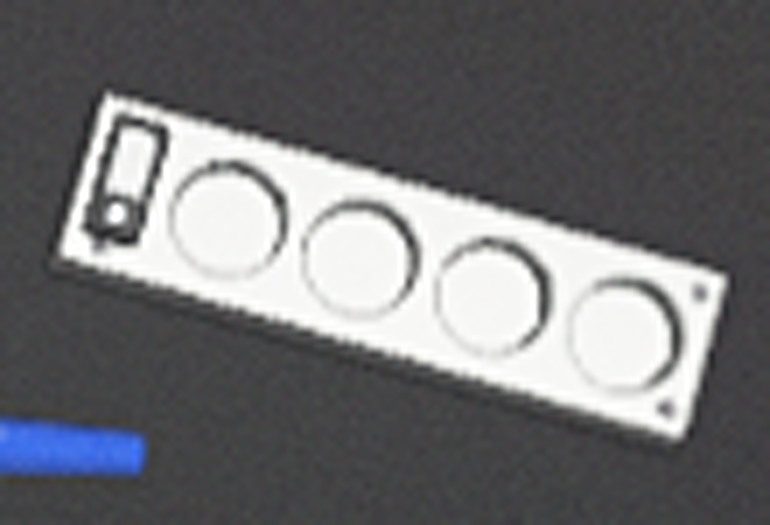

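The white cap stands at the +y... top end of the rack, crop (287,121); the black caps are at (279,223), (274,321) and (270,418). The block crop shows bore rims centred at (229,219), (360,259), (492,297) and (624,335), with the probe at (127,180).

Create h.py:
```python
import cv2,numpy as np
from plant import status
from scipy.spatial.transform import Rotation as Ro
def ray(s,u,v):
    f=240/np.tan(np.radians(float(s['fovy']))/2)
    d=np.array([(u-s['cx'])/f,(v-s['cy'])/f]); k=float(s['k1']); p=d.copy()
    for _ in range(30): p=d/(1+k*(p@p))
    return np.r_[p,1]
def hit(s,u,v,z):
    R,t=s['R'],s['t']; d=R.T@ray(s,u,v); c=-R.T@t
    return c+d*(z-c[2])/d[2]
def proj(s,X):
    x=s['R']@X+s['t']; p=x[:2]/x[2]; f=240/np.tan(np.radians(float(s['fovy']))/2)
    return p*(1+float(s['k1'])*(p@p))*f+[s['cx'],s['cy']]
def plan(x,y,z,yaw=None):
    "shift in tool axes (m) to a world point, turn about tool z (deg) to a world yaw mod 180"
    o=status.get_obs(); R=Ro.from_euler('xyz',o['orientation'],degrees=True)
    print('tcp',o['tool_pos'].round(4),'rpy',o['orientation'].round(2),'clock',round(o['clock'],2),'q6',o['joint_pos'][5].round(1),'open',round(o['opening'],4))
    print('shift',R.inv().apply(np.array([x,y,z])-o['tool_pos']).round(4))
    if yaw is not None: print('turn',round((-(yaw-o['orientation'][2])+90)%180-90,2))
```

Run:
```python
from h import *
s=dict(np.load('top.npz'))
caps=np.array([[287,121],[279,223],[274,321],[270,418]]); b=np.array([[229,219],[360,259],[492,297],[624,335]])
P=np.array([hit(s,(x+.5)/5-.5+170,(y+.5)/5-.5+205,.056) for x,y in caps]);print(P.round(4))
B=np.array([hit(s,(x+.5)/7-.5+340,(y+.5)/7-.5+205,.022) for x,y in b]);print(B.round(4))
for Q in(P,B):print(np.linalg.norm(np.diff(Q,axis=0),axis=1).round(4),np.degrees(np.arctan2(*(Q[0]-Q[3])[1::-1])))
for u,v in[(312,203),(300,267),(340,268),(258,203),(191,237)]:print(hit(s,u,v,.01).round(3))
# depth check
for Q in(P,B):
  for q in Q:
    u,v=proj(s,q);z=s['z_map'][int(round(v)),int(round(u))];print((s['R'].T@(ray(s,u,v)*z-s['t'])).round(4))
c=[hit(s,(x+.5)/7-.5+340,(y+.5)/7-.5+205,.022) for x,y in[(105,92),(727,272),(684,440),(58,260)]];print(np.mean(c,axis=0).round(4))
```

```text
[[0.5568 0.1951 0.056 ]
 [0.5181 0.1973 0.056 ]
 [0.4812 0.1984 0.056 ]
 [0.4449 0.1993 0.056 ]]
[[ 0.5477 -0.0806  0.022 ]
 [ 0.5365 -0.1166  0.022 ]
 [ 0.5259 -0.1528  0.022 ]
 [ 0.5153 -0.1891  0.022 ]]
[0.0388 0.037  0.0363] -2.151366461356109
[0.0377 0.0378 0.0378] 73.37165269820962
[0.615 0.036 0.01 ]
[0.489 0.059 0.01 ]
[ 0.487 -0.018  0.01 ]
[0.615 0.143 0.01 ]
[0.548 0.274 0.01 ]
[0.5569 0.1952 0.0554]
[0.5184 0.1977 0.0535]
[0.4814 0.1989 0.0536]
[0.4451 0.2    0.0522]
[ 0.5505 -0.082   0.0018]
[ 0.5385 -0.1181  0.0068]
[ 0.5284 -0.1554  0.0019]
[ 0.5174 -0.1921  0.0034]
[ 0.5346 -0.1258  0.022 ]
```

```bash
python3 -c "
from h import *
plan(.500,.19,.25,178)
s=dict(np.load('top.npz'))
print(hit(s,195,238.3,0),hit(s,189,234.8,.05),hit(s,258,207,0))
"
```

```text
tcp [ 0.1661 -0.6538  0.2507] rpy [ 1.7991e+02 -1.0000e-02 -1.6575e+02] clock 0.1 q6 -16.5 open 0.0879
shift [-0.5313  0.7357  0.0018]
turn 16.25
[0.54666135 0.2684742  0.        ] [0.54646541 0.2689536  0.05      ] [0.60910813 0.14368435 0.        ]
```

Emit:
inch_along:
  motion:
    - [[0, 0, 0, 0, 0.088]]

```text
clock: 0.22
tool_pos: [0.1661, -0.654, 0.251]
orientation: [179.9, -0.0, -165.7]
force: [0.5, -0.3, -0.1]
opening: 0.0877
gripper_force: 0.0
```

Careful with the scale: shifts go in units of 20 mm. That gives: 0.4 m is 20, 0.35 m is 17.5.

Emit:
inch_along:
  motion:
    - [[-1.8, 2.5, 0, 2, 0.06], [-3.6, 5, 0, 4, 0.06], [-5.4, 7.5, 0, 6, 0.05], [-7.2, 10, 0, 8, 0.05], [-9, 12.5, 0, 10, 0.05], [-10.8, 15, 0, 12, 0.05], [-12.6, 17.5, 0, 14, 0.05], [-14.4, 20, 0, 16.25, 0.05]]

```text
clock: 1.23
tool_pos: [0.3471, -0.1938, 0.2519]
orientation: [180.0, 0.1, 177.9]
force: [2.6, -0.9, 0.2]
opening: 0.0499
gripper_force: 0.0
```

```bash
python3 -c "
from h import *
plan(.500,.19,.25,178)"
```

```text
tcp [ 0.3471 -0.1938  0.2519] rpy [1.8000e+02 8.0000e-02 1.7792e+02] clock 1.23 q6 -91.8 open 0.0499
shift [-0.1389  0.3891  0.0021]
turn -0.08
```

Emit:
inch_along:
  motion:
    - [[-1, 2.75, 0, 0, 0.05], [-2, 5.5, 0, 0, 0.05], [-3, 8.25, 0, 0, 0.05], [-4, 11, 0, 0, 0.05], [-5, 13.75, 0, 0, 0.05], [-6, 16.5, 0, 0, 0.05], [-6.95, 19.25, 0, 0, 0.05], [-6.95, 19.25, 0, 0, 0.05]]

```text
clock: 2.22
tool_pos: [0.5001, 0.1875, 0.2506]
orientation: [-180.0, -0.0, 178.2]
force: [-0.2, -0.7, -0.9]
opening: 0.0499
gripper_force: 0.0
```

Run:
```python
from h import *
from plant import optics
plan(.557,.195,.051,178)
o=status.get_obs();s=optics.snapshot('wrist')
np.savez('w1.npz',p=o['tool_pos'],e=o['orientation'],**s)
print(s['T_tool_cam'].round(4))
cv2.imwrite('pics/w1.png',s['frame'][:,:,::-1])
```

```text
tcp [0.5001 0.1875 0.2506] rpy [-1.7996e+02 -4.0000e-02  1.7817e+02] clock 2.23 q6 -133.4 open 0.0499
shift [-0.0568  0.0095  0.1996]
turn 0.17
[[ 4.000e-04 -9.593e-01 -2.823e-01  7.680e-02]
 [ 1.000e+00  3.000e-04  2.000e-04  8.000e-04]
 [-1.000e-04 -2.823e-01  9.593e-01 -1.337e-01]
 [ 0.000e+00  0.000e+00  0.000e+00  1.000e+00]]
```

View pics/w1.png

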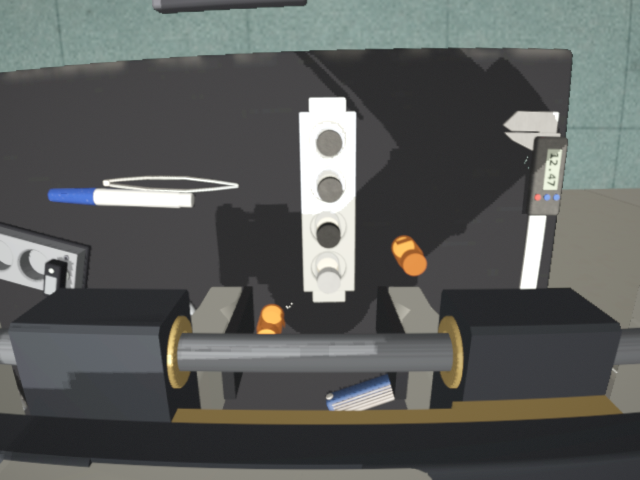

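The wrist view shows the rack with caps at (329,143), (330,190) and (329,236) for the blacks and (329,282) for the white. The orange vials stand at (410,255) and (270,320), beside the rack.

Add to h.py:
```python
def wcam(s,p,e):
    T=np.eye(4);T[:3,:3]=Ro.from_euler('xyz',e,degrees=True).as_matrix();T[:3,3]=p
    C=np.linalg.inv(T@s['T_tool_cam']); return dict(s,R=C[:3,:3],t=C[:3,3])
```

Run:
```python
from h import *
s=dict(np.load('w1.npz'));s=wcam(s,s['p'],s['e'])
for u,v in[(329,282),(329,236),(330,190),(329,143)]:print(hit(s,u,v,.056).round(4))
print([hit(s,u,v,.022).round(4) for u,v in[(299,113),(356,113),(303,291),(355,291)]])
```

```text
[0.5583 0.1983 0.056 ]
[0.5185 0.1991 0.056 ]
[0.4812 0.2007 0.056 ]
[0.4451 0.2008 0.056 ]
[array([0.4221, 0.1777, 0.022 ]), array([0.4235, 0.2247, 0.022 ]), array([0.5805, 0.1748, 0.022 ]), array([0.582 , 0.2229, 0.022 ])]
```

To row units: 0.1996 m is 9.98, -0.0572 m is -2.86.

Emit:
inch_along:
  motion:
    - [[-2.86, 0.575, 0, 0.2, 0.05], [-2.86, 0.575, 3, 0.2, 0.05], [-2.86, 0.575, 5.5, 0.2, 0.05], [-2.86, 0.575, 7.5, 0.2, 0.05], [-2.86, 0.575, 9, 0.2, 0.05], [-2.86, 0.575, 9.98, 0.2, 0.05], [-2.86, 0.575, 9.98, 0.2, 0.05], [-2.86, 0.575, 9.98, 0.2, 0.0]]

```text
clock: 3.28
tool_pos: [0.5572, 0.1936, 0.053]
orientation: [180.0, 0.1, 177.8]
force: [0.2, 0.9, 0.9]
opening: 0.0446
gripper_force: 0.0
```

Emit:
inch_along:
  motion:
    - [[0, 0, 0, 0, 0], [0, 0, 0, 0, 0], [0, 0, 0, 0, 0], [0, 0, 0, 0, 0]]

```text
clock: 3.78
tool_pos: [0.5572, 0.1943, 0.0528]
orientation: [180.0, 0.1, 177.8]
force: [-1.5, 1.7, 6.1]
opening: 0.0223
gripper_force: 30.0
```

To row units: -0.09 m is -4.5, -0.06 m is -3.

Emit:
inch_along:
  motion:
    - [[0, 0, -0.5, 0, 0], [0, 0, -1.5, 0, 0], [0, 0, -3, 0, 0], [0, 0, -4.5, 0, 0], [0, 0, -4.5, 0, 0]]

```text
clock: 4.4
tool_pos: [0.5579, 0.1943, 0.1449]
orientation: [179.9, 0.2, 177.8]
force: [-0.2, -0.3, -0.2]
opening: 0.0223
gripper_force: 30.0
```

Run:
```python
from h import *
from plant import optics
plan(.5475,-.0815,.143,-106.6)
o=status.get_obs();s=optics.snapshot('wrist')
np.savez('w2.npz',p=o['tool_pos'],e=o['orientation'],**s)
cv2.imwrite('pics/w2.png',s['frame'][:,:,::-1])
```

```text
tcp [0.5579 0.1943 0.1449] rpy [179.87   0.21 177.83] clock 4.4 q6 -130.4 open 0.0223
shift [-1.00e-04 -2.76e-01  1.30e-03]
turn -75.57
```

View pics/w2.png

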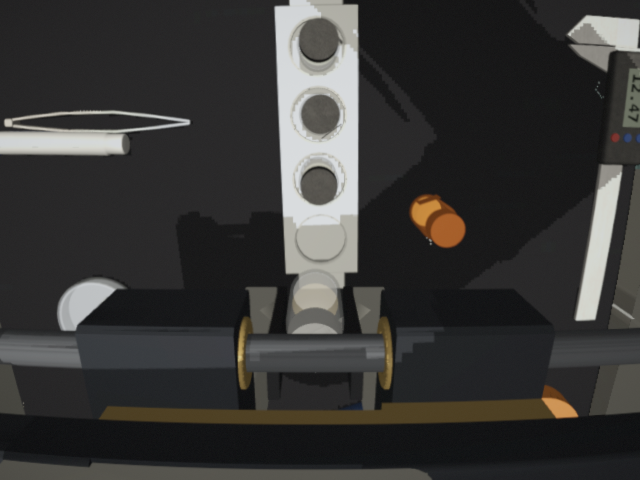

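The white vial hangs upright in the fingers at (316,310), and its empty hole is at (320,240). The other three vials are still standing in place.

To row units: -0.0345 m is -1.725, -0.276 m is -13.8.

Emit:
inch_along:
  motion:
    - [[0, -1.725, 0, -9.4, 0], [0, -3.45, 0, -18.9, 0], [0, -5.175, 0, -28.3, 0], [0, -6.9, 0, -37.8, 0], [0, -8.625, 0, -47.2, 0], [0, -10.35, 0, -56.7, 0], [0, -12.075, 0, -66.1, 0], [0, -13.8, 0, -75.6, 0]]

```text
clock: 5.45
tool_pos: [0.5452, -0.0832, 0.1411]
orientation: [179.9, -0.0, -106.3]
force: [1.1, -0.2, -0.3]
opening: 0.0221
gripper_force: 30.0
```

Emit:
inch_along:
  motion:
    - [[0, 0, 0, 0, 0], [0, 0, 0, 0, 0]]

```text
clock: 5.7
tool_pos: [0.5456, -0.0821, 0.1413]
orientation: [179.9, -0.0, -106.7]
force: [0.7, -1.2, -0.3]
opening: 0.0224
gripper_force: 30.0
```

Run:
```python
from h import *
from plant import optics
plan(.5475,-.0815,.143,-106.6)
o=status.get_obs();s=optics.snapshot('wrist')
np.savez('w3.npz',p=o['tool_pos'],e=o['orientation'],**s)
cv2.imwrite('pics/w3.png',s['frame'][:,:,::-1])
```

```text
tcp [ 0.5456 -0.0821  0.1413] rpy [ 1.7993e+02 -3.0000e-02 -1.0673e+02] clock 5.7 q6 -28.5 open 0.0224
shift [-0.0011 -0.0016 -0.0017]
turn -0.13
```

View pics/w3.png

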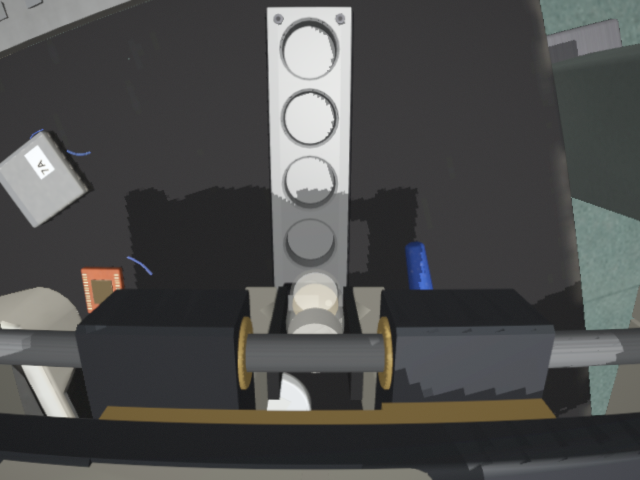

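The wrist view shows the bore rims at (309,50), (310,118), (310,180) and (311,239). The held vial is upright at (315,310).

Run:
```python
from h import *
s=dict(np.load('w3.npz'));p=s['p'];s=wcam(s,p,s['e'])
B=np.array([hit(s,u,v,.022) for u,v in[(311,239),(310,180),(310,118),(309,50)]])
print(B.round(4),np.linalg.norm(np.diff(B,axis=0),axis=1).round(4),np.degrees(np.arctan2(*(B[0]-B[3])[1::-1])))
print(np.array([hit(s,u,v,.022) for u,v in[(267,8),(351,8),(275,284),(346,284)]]).round(4))
R=Ro.from_euler('xyz',s['e'],degrees=True).as_matrix()
c=p+R@[0,0,.0468]
th=np.linspace(0,2*np.pi,9)[:-1]
print([proj(s,c+R@[.0115*np.cos(a),.0115*np.sin(a),0]).round(0).tolist() for a in th])
c=p-R@[0,0,.0032]
print([proj(s,c+R@[.0115*np.cos(a),.0115*np.sin(a),0]).round(0).tolist() for a in th])
cv2.imwrite('pics/w3c.png',cv2.resize(s['frame'][230:400,230:400,::-1],None,fx=3.5,fy=3.5,interpolation=cv2.INTER_CUBIC))
```

```text
[[ 0.5468 -0.083   0.022 ]
 [ 0.5367 -0.1184  0.022 ]
 [ 0.5262 -0.1529  0.022 ]
 [ 0.516  -0.1887  0.022 ]] [0.0368 0.036  0.0373] 73.75128916057722
[[ 0.5316 -0.2167  0.022 ]
 [ 0.4874 -0.2034  0.022 ]
 [ 0.5776 -0.0609  0.022 ]
 [ 0.534  -0.0477  0.022 ]]
[[313.0, 261.0], [331.0, 268.0], [338.0, 285.0], [330.0, 301.0], [313.0, 308.0], [295.0, 301.0], [288.0, 285.0], [295.0, 268.0]]
[[312.0, 311.0], [336.0, 320.0], [346.0, 341.0], [335.0, 361.0], [312.0, 369.0], [289.0, 361.0], [279.0, 341.0], [288.0, 320.0]]
```

View pics/w3c.png

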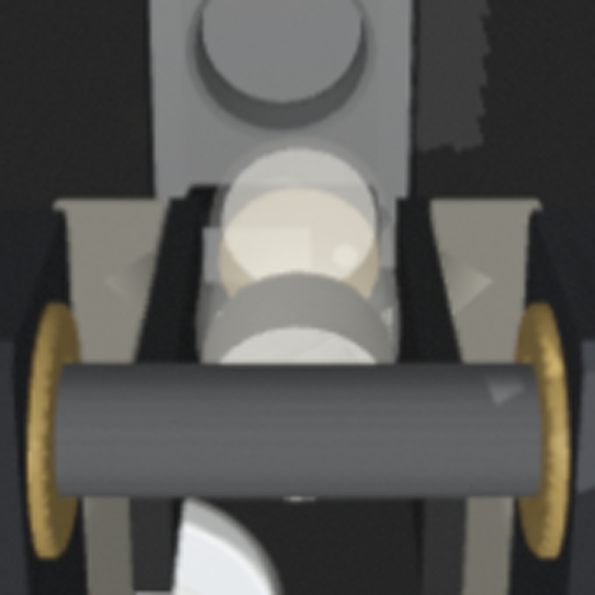

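The crop shows the vial upright, with its foot's far rim at about (315,272) in the full picture and the cap's far edge at about (315,324). Both lie a little toward tool -x of where I expected, so I'll check with depth.

Run:
```python
from h import *
s=dict(np.load('w3.npz'));T=s['T_tool_cam']
def tool(u,v):
    return T[:3,:3]@(ray(s,u,v)*s['z_map'][v,u])+T[:3,3]
for v in range(264,336,4): print(v,(tool(315,v)*1000).round(1))
for u in range(284,348,5): print(u,(tool(u,316)*1000).round(1),(tool(u,300)*1000).round(1))
```

```text
264 [-17.1   1.  122.3]
268 [-18.9   1.  120.1]
272 [ 8.5  0.9 41.3]
276 [ 8.9  0.9 35.6]
280 [ 8.8  0.9 31.4]
284 [ 9.   0.9 26.4]
288 [ 8.7  0.9 22.9]
292 [ 9.   0.9 18.4]
296 [ 8.9  0.9 14.8]
300 [ 7.7  0.9 13.8]
304 [ 6.6  0.9 12.6]
308 [7.8 0.9 6.7]
312 [7.7 0.9 3.6]
316 [6.7 0.9 2.6]
320 [ 7.   0.9 -1. ]
324 [ 6.4  0.9 -2.9]
328 [ 5.2  0.9 -3.6]
332 [ 3.3  0.9 -2.9]
284 [  4.2 -10.5   7.5] [  9.  -10.6  10.9]
289 [ 1.6 -9.  12.6] [ 1.7 -9.8 26.9]
294 [ 3.8 -6.8  8.2] [ 5.8 -7.3 18. ]
299 [ 5.8 -4.8  4.3] [ 6.8 -5.2 15.9]
304 [ 6.4 -3.   3.2] [ 8.1 -3.2 12.9]
309 [ 7.  -1.2  1.9] [ 8.  -1.3 13.1]
314 [7.4 0.6 1.1] [ 8.   0.5 13.1]
319 [7.3 2.3 1.3] [ 7.9  2.4 13.4]
324 [6.9 4.1 2.2] [ 7.5  4.3 14.4]
329 [5.8 5.9 4.2] [ 7.4  6.2 14.5]
334 [4.3 7.9 7.3] [ 6.   8.3 17.6]
339 [ 2.1 10.  11.7] [ 3.3 10.6 23.4]
344 [ 1.7 11.9 12.4] [ 7.6 11.9 14.1]
```

To row units: 0.067 m is 3.35, 0.045 m is 2.25.

Emit:
inch_along:
  motion:
    - [[0.05, -0.085, 1, 0, 0], [0.05, -0.085, 2.25, 0, 0], [0.05, -0.085, 3, 0, 0], [0.05, -0.085, 3.35, 0, 0], [0.05, -0.085, 3.65, 0, 0], [0.05, -0.085, 3.95, 0, 0], [0.05, -0.085, 3.95, 0, 0]]

```text
clock: 6.62
tool_pos: [0.5474, -0.0834, 0.0628]
orientation: [180.0, -0.0, -106.6]
force: [-0.2, -0.5, -0.3]
opening: 0.0224
gripper_force: 30.0
```

Run:
```python
from h import *
from plant import optics
plan(.547,-.0835,.0535,-106.6)
o=status.get_obs();s=optics.snapshot('wrist')
np.savez('w4.npz',p=o['tool_pos'],e=o['orientation'],**s)
cv2.imwrite('pics/w4.png',cv2.resize(s['frame'][180:400,200:430,::-1],None,fx=2.5,fy=2.5,interpolation=cv2.INTER_CUBIC))
```

```text
tcp [ 0.5474 -0.0834  0.0628] rpy [ 1.7999e+02 -1.0000e-02 -1.0660e+02] clock 6.62 q6 -28.2 open 0.0224
shift [0.0002 0.0004 0.0093]
turn -0.0
```

View pics/w4.png

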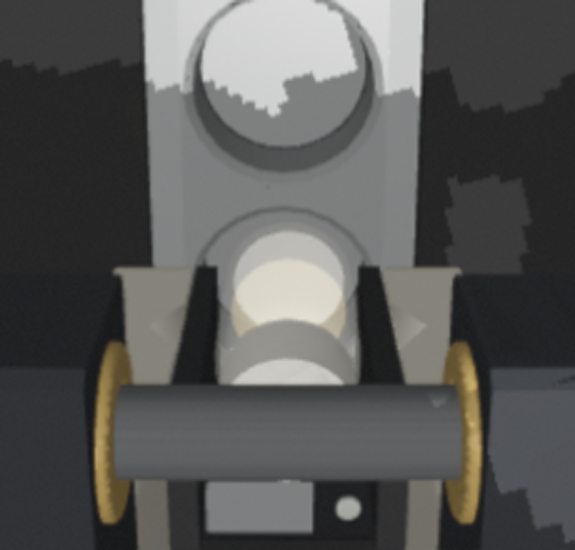

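The crop shows the foot inside the bore: foot far rim at (289,232), bore rim at (284,208). I'll shift about 1.7 mm away from the probe and lower it to the floor.

To row units: 0.0095 m is 0.475, 0.0085 m is 0.425.

Emit:
inch_along:
  motion:
    - [[0.085, -0.03, 0, 0, 0], [0.085, -0.03, 0.2, 0, 0], [0.085, -0.03, 0.35, 0, 0], [0.085, -0.03, 0.425, 0, 0], [0.085, -0.03, 0.475, 0, 0], [0.085, -0.03, 0.475, 0, 0]]

```text
clock: 7.42
tool_pos: [0.5476, -0.0852, 0.0534]
orientation: [180.0, -0.0, -106.6]
force: [-0.6, 0.8, 1.1]
opening: 0.0221
gripper_force: 30.0
```

To row units: 0.0008 m is 0.04.

Emit:
inch_along:
  motion:
    - [[0, 0, 0.04, 0, 0], [0, 0, 0.04, 0, 0], [0, 0, 0.04, 0, 0.026], [0, 0, 0.04, 0, 0.03], [0, 0, 0.04, 0, 0.05], [0, 0, 0.04, 0, 0.05], [0, 0, 0.04, 0, 0.05]]

```text
clock: 8.3
tool_pos: [0.5476, -0.0852, 0.0527]
orientation: [180.0, -0.0, -106.6]
force: [0.4, -0.1, 0.1]
opening: 0.0489
gripper_force: 0.0
```

Emit:
inch_along:
  motion:
    - [[0, 0, -1, 0, 0.05], [0, 0, -3, 0, 0.05], [0, 0, -6, 0, 0.05], [0, 0, -6.5, 0, 0.05], [0, 0, -6.5, 0, 0.05]]

```text
clock: 8.93
tool_pos: [0.5478, -0.0851, 0.1834]
orientation: [-179.9, 0.1, -106.6]
force: [-0.3, -0.3, -1.3]
opening: 0.05
gripper_force: 0.0
```

Run:
```python
from h import *
from plant import optics
plan(.5185,.1985,.13,178)
o=status.get_obs();s=optics.snapshot('top')
np.savez('t2.npz',**s)
for i,(x,y) in enumerate([(.5475,-.081),(.5185,.1985)]):
  u,v=proj(s,np.array([x,y,.056]));print(u,v)
  cv2.imwrite(f'pics/t2_{i}.png',cv2.resize(s['frame'][int(v)-35:int(v)+65,int(u)-40:int(u)+90,::-1],None,fx=5,fy=5,interpolation=cv2.INTER_CUBIC))
```

```text
tcp [ 0.5478 -0.0851  0.1834] rpy [-1.799e+02  7.000e-02 -1.066e+02] clock 8.93 q6 -28.0 open 0.05
shift [-0.2633  0.1092  0.0535]
turn 75.4
373.70645452595795 233.38725200661275
224.76672192767336 248.98366908442162
```

View pics/t2_0.png

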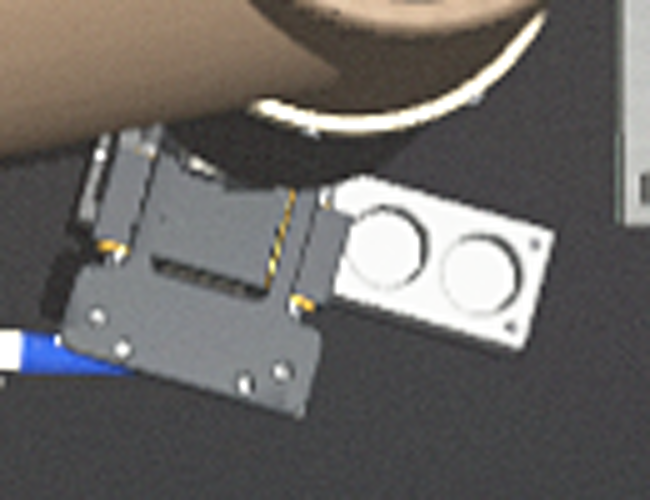

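The gripper hides the first bore in that view; only the last two bores show, at (385,245) and (480,275). I'll look again from the rack.

To row units: -0.2633 m is -13.165, 0.1092 m is 5.46.

Emit:
inch_along:
  motion:
    - [[-1.65, 0.68, 0, 9.4, 0.05], [-3.3, 1.36, 0, 18.8, 0.05], [-4.95, 2.05, 0, 28.2, 0.05], [-6.6, 2.73, 0, 37.6, 0.05], [-8.25, 3.41, 0, 47, 0.05], [-9.9, 4.1, 0, 56.4, 0.05], [-11.55, 4.78, 0, 65.9, 0.05], [-13.165, 5.46, 0, 75.4, 0.05]]

```text
clock: 9.98
tool_pos: [0.5171, 0.199, 0.1806]
orientation: [-179.9, -0.2, 177.7]
force: [0.4, -0.4, 0.5]
opening: 0.0499
gripper_force: 0.0
```

Emit:
inch_along:
  motion:
    - [[0, 0, 0, 0, 0.05]]

```text
clock: 10.1
tool_pos: [0.5172, 0.1998, 0.1805]
orientation: [-179.9, -0.1, 178.0]
force: [0.5, -0.9, 0.0]
opening: 0.0501
gripper_force: 0.0
```

Run:
```python
from h import *
from plant import optics
plan(.5195,.198,.050,178)
s=optics.snapshot('top')
np.savez('t2.npz',**s)
cv2.imwrite(f'pics/t3.png',cv2.resize(s['frame'][205:285,340:450,::-1],None,fx=7,fy=7,interpolation=cv2.INTER_CUBIC))
```

```text
tcp [0.5172 0.1998 0.1805] rpy [-1.7989e+02 -1.5000e-01  1.7802e+02] clock 10.1 q6 -133.3 open 0.0501
shift [-0.0027 -0.0014  0.1305]
turn 0.02
```

View pics/t3.png

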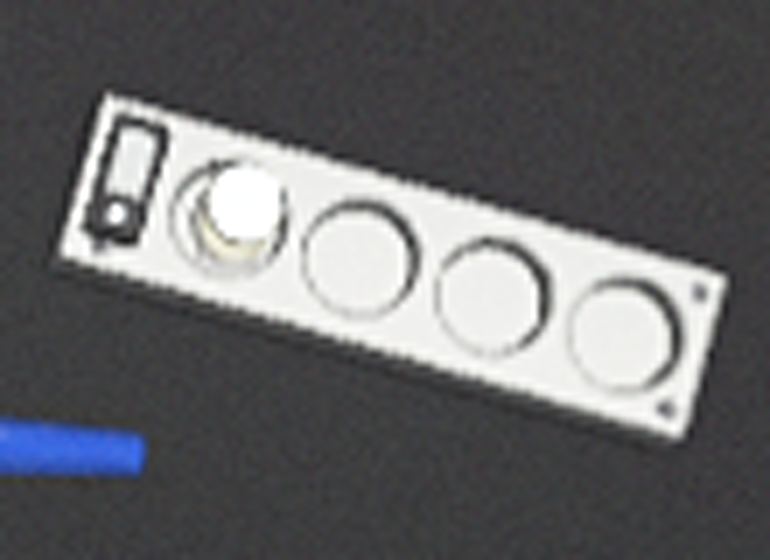

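The white vial stands upright in the bore next to the probe, cap centre at crop (246,202). I'll measure it later; now descend on black 1.

```bash
python3 -c "
from h import *
s=dict(np.load('t2.npz'))
print(hit(s,246.5/7-.5+340,202.5/7-.5+205,.056))"
```

```text
[ 0.54741853 -0.08288793  0.056     ]
```

Emit:
inch_along:
  motion:
    - [[-0.135, -0.07, 2, 0, 0.05], [-0.135, -0.07, 4, 0, 0.05], [-0.135, -0.07, 5.5, 0, 0.05], [-0.135, -0.07, 6.525, 0, 0.05], [-0.135, -0.07, 6.525, 0, 0.05], [-0.135, -0.07, 6.525, 0, 0.05]]

```text
clock: 10.9
tool_pos: [0.5209, 0.1963, 0.0524]
orientation: [-180.0, -0.0, 178.0]
force: [-0.7, -0.1, 0.1]
opening: 0.0496
gripper_force: 0.0
```

Emit:
inch_along:
  motion:
    - [[0, 0, 0, 0, 0], [0, 0, 0, 0, 0], [0, 0, 0, 0, 0], [0, 0, 0, 0, 0], [0, 0, 0, 0, 0]]

```text
clock: 11.52
tool_pos: [0.5209, 0.197, 0.0525]
orientation: [180.0, 0.0, 178.0]
force: [-0.1, -0.3, 3.6]
opening: 0.0219
gripper_force: 30.0
```

Add to h.py:
```python
def go(i,z=.143):
    "bore i=0..3: depth of the held vial's front, then shift to the bore"
    from plant import optics
    s=optics.snapshot('wrist');T=s['T_tool_cam']
    P=np.array([T[:3,:3]@(ray(s,u,v)*s['z_map'][v,u])+T[:3,3] for v in range(276,296,2) for u in range(310,321,2)])
    f=np.median(P[:,0]); print('front',f.round(4))
    c=np.array([.5482,-.0834])-.038*i*np.array([.284,.959])+(.0089-f)*np.array([-.287,-.958])
    plan(c[0],c[1],z,-106.6)
```

```text
(no output)
```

Emit:
inch_along:
  motion:
    - [[0, 0, -0.5, 0, 0], [0, 0, -1.5, 0, 0], [0, 0, -3, 0, 0], [0, 0, -4.5, 0, 0], [0, 0, -4.5, 0, 0]]

```text
clock: 12.15
tool_pos: [0.522, 0.1977, 0.1452]
orientation: [179.8, 0.2, 178.0]
force: [-0.5, 0.2, -1.1]
opening: 0.0223
gripper_force: 30.0
```

```bash
python3 -c "
from h import *
go(1)"
```

```text
front 0.0131
tcp [0.5212 0.1972 0.1436] rpy [1.7989e+02 1.1000e-01 1.7800e+02] clock 12.2 q6 -132.8 open 0.0224
shift [-2.830e-02 -3.122e-01  1.000e-04]
turn -75.4
```

To row units: -0.039 m is -1.95, -0.312 m is -15.6.

Emit:
inch_along:
  motion:
    - [[-0.175, -1.95, 0, -9.4, 0], [-0.35, -3.9, 0, -18.8, 0], [-0.53, -5.85, 0, -28.2, 0], [-0.71, -7.8, 0, -37.7, 0], [-0.885, -9.75, 0, -47.1, 0], [-1.06, -11.7, 0, -56.5, 0], [-1.24, -13.65, 0, -65.9, 0], [-1.415, -15.6, 0, -75.4, 0]]

```text
clock: 13.2
tool_pos: [0.5375, -0.1173, 0.1413]
orientation: [179.9, -0.0, -106.3]
force: [0.7, 0.7, -0.1]
opening: 0.0223
gripper_force: 30.0
```

Emit:
inch_along:
  motion:
    - [[0, 0, 0, 0, 0], [0, 0, 0, 0, 0]]

```text
clock: 13.45
tool_pos: [0.5376, -0.116, 0.1415]
orientation: [179.9, -0.0, -106.7]
force: [0.6, 0.3, 0.9]
opening: 0.0223
gripper_force: 30.0
```

```bash
python3 -c "
from h import *
go(1,.062)"
```

```text
front 0.0119
tcp [ 0.5378 -0.1156  0.1416] rpy [ 1.7994e+02 -1.0000e-02 -1.0668e+02] clock 13.5 q6 -24.9 open 0.0222
shift [ 0.0012 -0.0009  0.0796]
turn -0.08
```

To row units: 0.079 m is 3.95, 0.073 m is 3.65.

Emit:
inch_along:
  motion:
    - [[0.05, -0.05, 1, 0, 0], [0.05, -0.05, 2.25, 0, 0], [0.05, -0.05, 3, 0, 0], [0.05, -0.05, 3.35, 0, 0], [0.05, -0.05, 3.65, 0, 0], [0.05, -0.05, 3.95, 0, 0], [0.05, -0.05, 3.95, 0, 0]]

```text
clock: 14.38
tool_pos: [0.5387, -0.1173, 0.063]
orientation: [180.0, -0.0, -106.6]
force: [0.2, -0.1, 0.1]
opening: 0.022
gripper_force: 30.0
```

Run:
```python
from h import *
from plant import optics
plan(.5375,-.117,.0525,-106.6)
s=optics.snapshot('wrist')
cv2.imwrite('pics/w5.png',cv2.resize(s['frame'][180:400,200:430,::-1],None,fx=2.5,fy=2.5,interpolation=cv2.INTER_CUBIC))
```

```text
tcp [ 0.5387 -0.1173  0.063 ] rpy [ 179.98   -0.   -106.61] clock 14.38 q6 -24.7 open 0.022
shift [0.0001 0.0013 0.0105]
turn -0.01
```

View pics/w5.png

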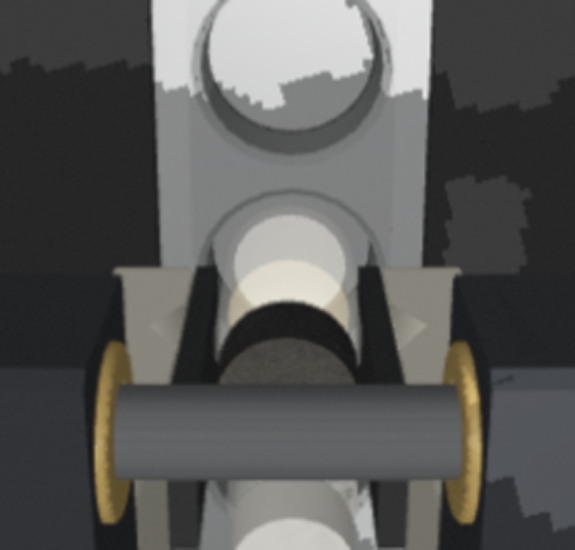

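Foot at (290,250) is well inside the bore rim (292,190 at its far edge), so I'll lower straight down.

Emit:
inch_along:
  motion:
    - [[0.015, 0, 0.2, 0, 0], [0.015, 0, 0.35, 0, 0], [0.015, 0, 0.45, 0, 0], [0.015, 0, 0.51, 0, 0], [0.015, 0, 0.51, 0, 0], [0.015, 0, 0.51, 0, 0.026], [0.015, 0, 0.51, 0, 0.03], [0.015, 0, 0.51, 0, 0.05]]

```text
clock: 15.42
tool_pos: [0.5389, -0.1175, 0.053]
orientation: [-180.0, 0.0, -106.6]
force: [0.1, -0.2, 0.2]
opening: 0.0353
gripper_force: 0.0
```

Emit:
inch_along:
  motion:
    - [[0, 0, 0, 0, 0.05], [0, 0, -1, 0, 0.05], [0, 0, -3, 0, 0.05], [0, 0, -6, 0, 0.05], [0, 0, -6, 0, 0.05]]

```text
clock: 16.05
tool_pos: [0.5417, -0.1175, 0.1781]
orientation: [-179.5, 0.2, -106.5]
force: [-0.4, 0.8, -0.7]
opening: 0.0502
gripper_force: 0.0
```

```bash
python3 -c "
from h import *
plan(.4825,.199,.173,178)"
```

```text
tcp [ 0.5417 -0.1175  0.1781] rpy [-1.7950e+02  1.5000e-01 -1.0654e+02] clock 16.05 q6 -24.6 open 0.0502
shift [-0.2865  0.1469  0.0046]
turn 75.46
```

Careful with the scale: shifts go in units of 20 mm. That gives: -0.2865 m is -14.325, -0.251 m is -12.55.

Emit:
inch_along:
  motion:
    - [[-1.8, 0.92, 0, 9.4, 0.05], [-3.6, 1.84, 0, 18.8, 0.05], [-5.375, 2.75, 0, 28.2, 0.05], [-7.175, 3.675, 0, 37.6, 0.05], [-8.95, 4.6, 0, 47, 0.05], [-10.75, 5.5, 0, 56.4, 0.05], [-12.55, 6.425, 0, 65.9, 0.05], [-14.325, 7.345, 0, 75.4, 0.05]]

```text
clock: 17.05
tool_pos: [0.4791, 0.2001, 0.1725]
orientation: [-180.0, -0.0, 177.7]
force: [1.0, -0.2, -0.2]
opening: 0.0498
gripper_force: 0.0
```

Emit:
inch_along:
  motion:
    - [[0, 0, 0, 0, 0.05], [0, 0, 0, 0, 0.05]]

```text
clock: 17.3
tool_pos: [0.4794, 0.1988, 0.1724]
orientation: [-180.0, -0.1, 178.1]
force: [0.6, 0.4, 0.6]
opening: 0.05
gripper_force: 0.0
```

Run:
```python
from h import *
from plant import optics
plan(.4815,.199,.0495,178)
s=optics.snapshot('top'); np.savez('t4.npz',**s)
g=cv2.cvtColor(s['frame'],cv2.COLOR_RGB2GRAY)
u,v=proj(s,np.array([.5367,-.1175,.056]));print(u,v)
m=(g<110).astype(np.uint8); x0,y0=int(u)-9,int(v)-9
n,l,st,c=cv2.connectedComponentsWithStats(m[y0:y0+19,x0:x0+19])
for k in range(1,n):
  if st[k,4]>15: print(st[k],hit(s,*(c[k]+[x0,y0]),.056).round(4))
```

```text
tcp [0.4794 0.1988 0.1724] rpy [-1.7996e+02 -5.0000e-02  1.7812e+02] clock 17.3 q6 -136.1 open 0.05
shift [-0.0022  0.0004  0.1229]
turn 0.12
393.2559902755036 239.06667752295647
[ 4  7  9  8 19] [ 0.5322 -0.1127  0.056 ]
```

To row units: 0.1225 m is 6.125, 0.105 m is 5.25.

Emit:
inch_along:
  motion:
    - [[-0.11, 0.02, 2, 0, 0.05], [-0.11, 0.02, 4, 0, 0.05], [-0.11, 0.02, 5.25, 0, 0.05], [-0.11, 0.02, 6.125, 0, 0.05], [-0.11, 0.02, 6.125, 0, 0.05], [-0.11, 0.02, 6.125, 0, 0.05]]

```text
clock: 18.1
tool_pos: [0.4825, 0.199, 0.0511]
orientation: [180.0, 0.0, 178.0]
force: [-0.2, 0.7, -0.5]
opening: 0.05
gripper_force: 0.0
```

Emit:
inch_along:
  motion:
    - [[0, 0, 0, 0, 0], [0, 0, 0, 0, 0], [0, 0, 0, 0, 0], [0, 0, 0, 0, 0], [0, 0, 0, 0, 0]]

```text
clock: 18.73
tool_pos: [0.4822, 0.1995, 0.0508]
orientation: [180.0, 0.0, 178.0]
force: [-1.1, -0.3, 3.5]
opening: 0.0224
gripper_force: 30.0
```

Emit:
inch_along:
  motion:
    - [[0, 0, -0.5, 0, 0], [0, 0, -1.5, 0, 0], [0, 0, -3, 0, 0], [0, 0, -4.5, 0, 0], [0, 0, -4.5, 0, 0]]

```text
clock: 19.35
tool_pos: [0.4832, 0.2003, 0.1433]
orientation: [179.8, 0.2, 178.0]
force: [0.7, 0.3, -1.4]
opening: 0.0221
gripper_force: 30.0
```

```bash
python3 -c "
from h import *
go(2)"
```

```text
front 0.0119
tcp [0.4824 0.1997 0.1417] rpy [1.7989e+02 1.0000e-01 1.7800e+02] clock 19.4 q6 -136.0 open 0.0221
shift [-0.0574 -0.3513 -0.0018]
turn -75.4
```

Length is 0.356 m, so 8 rows of 0.0445.

Emit:
inch_along:
  motion:
    - [[-0.36, -2.2, 0, -9.4, 0], [-0.72, -4.4, 0, -18.8, 0], [-1.075, -6.6, 0, -28.2, 0], [-1.435, -8.785, 0, -37.7, 0], [-1.795, -11, 0, -47.1, 0], [-2.15, -13.2, 0, -56.5, 0], [-2.51, -15.375, 0, -65.9, 0], [-2.87, -17.565, 0, -75.4, 0]]

```text
clock: 20.4
tool_pos: [0.5265, -0.1552, 0.1395]
orientation: [179.9, -0.0, -106.3]
force: [0.2, 0.7, -1.0]
opening: 0.0227
gripper_force: 30.0
```

Emit:
inch_along:
  motion:
    - [[0, 0, 0, 0, 0], [0, 0, 0, 0, 0]]

```text
clock: 20.65
tool_pos: [0.5264, -0.1538, 0.1395]
orientation: [179.9, -0.0, -106.7]
force: [-0.0, 0.1, -0.7]
opening: 0.0224
gripper_force: 30.0
```

```bash
python3 -c "
from h import *
go(2,.061)"
```

```text
front 0.0106
tcp [ 0.5266 -0.1533  0.1398] rpy [ 1.7993e+02 -1.0000e-02 -1.0668e+02] clock 20.7 q6 -20.9 open 0.0223
shift [ 0.0011 -0.0009  0.0788]
turn -0.08
```

To row units: 0.078 m is 3.9, 0.073 m is 3.65.

Emit:
inch_along:
  motion:
    - [[0.05, -0.05, 1, 0, 0], [0.05, -0.05, 2.25, 0, 0], [0.05, -0.05, 3, 0, 0], [0.05, -0.05, 3.35, 0, 0], [0.05, -0.05, 3.65, 0, 0], [0.05, -0.05, 3.9, 0, 0], [0.05, -0.05, 3.9, 0, 0]]

```text
clock: 21.58
tool_pos: [0.5278, -0.155, 0.0624]
orientation: [180.0, -0.0, -106.6]
force: [-0.7, -0.1, 0.5]
opening: 0.0226
gripper_force: 30.0
```

To row units: 0.0112 m is 0.56, 0.01 m is 0.5.

Emit:
inch_along:
  motion:
    - [[0, 0, 0.2, 0, 0], [0, 0, 0.35, 0, 0], [0, 0, 0.5, 0, 0], [0, 0, 0.56, 0, 0], [0, 0, 0.56, 0, 0], [0, 0, 0.56, 0, 0.026], [0, 0, 0.56, 0, 0.03], [0, 0, 0.56, 0, 0.05]]

```text
clock: 22.58
tool_pos: [0.5279, -0.155, 0.0514]
orientation: [-180.0, 0.0, -106.6]
force: [0.2, -0.7, 0.3]
opening: 0.0355
gripper_force: 0.0
```

Emit:
inch_along:
  motion:
    - [[0, 0, 0, 0, 0.05], [0, 0, -1, 0, 0.05], [0, 0, -3, 0, 0.05], [0, 0, -6, 0, 0.05], [0, 0, -6, 0, 0.05]]

```text
clock: 23.2
tool_pos: [0.5307, -0.1552, 0.1764]
orientation: [-179.5, 0.1, -106.5]
force: [-0.3, 0.3, -0.9]
opening: 0.05
gripper_force: 0.0
```

```bash
python3 -c "
from h import *
plan(.4465,.1995,.171,178)"
```

```text
tcp [ 0.5307 -0.1552  0.1764] rpy [-1.7949e+02  1.2000e-01 -1.0655e+02] clock 23.2 q6 -20.6 open 0.05
shift [-0.316   0.1818  0.0045]
turn 75.45
```

To row units: -0.316 m is -15.8, -0.2765 m is -13.825.

Emit:
inch_along:
  motion:
    - [[-1.975, 1.135, 0, 9.4, 0.05], [-3.95, 2.27, 0, 18.8, 0.05], [-5.925, 3.4, 0, 28.2, 0.05], [-7.9, 4.55, 0, 37.6, 0.05], [-9.875, 5.68, 0, 47, 0.05], [-11.85, 6.815, 0, 56.4, 0.05], [-13.825, 7.95, 0, 65.9, 0.05], [-15.8, 9.09, 0, 75.4, 0.05]]

```text
clock: 24.2
tool_pos: [0.4431, 0.201, 0.1709]
orientation: [-180.0, -0.0, 177.7]
force: [0.5, -0.2, 0.2]
opening: 0.05
gripper_force: 0.0
```

Emit:
inch_along:
  motion:
    - [[0, 0, 0, 0, 0.05], [0, 0, 0, 0, 0.05]]

```text
clock: 24.45
tool_pos: [0.4434, 0.1995, 0.1707]
orientation: [-180.0, -0.0, 178.1]
force: [-0.0, -0.4, -0.2]
opening: 0.0504
gripper_force: 0.0
```

```bash
python3 -c "
from h import *
plan(.445,.1995,.0495,178)"
```

```text
tcp [0.4434 0.1995 0.1707] rpy [-1.7995e+02 -5.0000e-02  1.7814e+02] clock 24.45 q6 -139.3 open 0.0504
shift [-1.700e-03  1.000e-04  1.212e-01]
turn 0.14
```

Emit:
inch_along:
  motion:
    - [[-0.085, 0, 2, 0, 0.05], [-0.085, 0, 4, 0, 0.05], [-0.085, 0, 5.25, 0, 0.05], [-0.085, 0, 6.05, 0, 0.05], [-0.085, 0, 6.05, 0, 0.05], [-0.085, 0, 6.05, 0, 0.05]]

```text
clock: 25.2
tool_pos: [0.4459, 0.1993, 0.0507]
orientation: [180.0, 0.0, 178.0]
force: [0.5, -0.3, -0.5]
opening: 0.0499
gripper_force: 0.0
```

Emit:
inch_along:
  motion:
    - [[0, 0, 0, 0, 0], [0, 0, 0, 0, 0], [0, 0, 0, 0, 0], [0, 0, 0, 0, 0], [0, 0, 0, 0, 0]]

```text
clock: 25.82
tool_pos: [0.4457, 0.1999, 0.0505]
orientation: [180.0, 0.0, 178.0]
force: [-0.7, -0.2, 3.7]
opening: 0.0221
gripper_force: 30.0
```

Emit:
inch_along:
  motion:
    - [[0, 0, -0.5, 0, 0], [0, 0, -1.5, 0, 0], [0, 0, -3, 0, 0], [0, 0, -4.5, 0, 0], [0, 0, -4.5, 0, 0]]

```text
clock: 26.45
tool_pos: [0.4466, 0.2007, 0.143]
orientation: [179.8, 0.2, 178.0]
force: [0.6, 0.0, -0.8]
opening: 0.0222
gripper_force: 30.0
```

```bash
python3 -c "
from h import *
go(3)"
```

```text
front 0.0116
tcp [0.4459 0.2001 0.1415] rpy [1.7988e+02 9.0000e-02 1.7800e+02] clock 26.5 q6 -139.3 open 0.0225
shift [-0.0843 -0.3875 -0.0022]
turn -75.4
```

Length is 0.397 m, about 0.05 per row.

To row units: -0.3875 m is -19.375, -0.339 m is -16.95.

Emit:
inch_along:
  motion:
    - [[-0.525, -2.425, 0, -9.4, 0], [-1.05, -4.85, 0, -18.8, 0], [-1.58, -7.265, 0, -28.2, 0], [-2.105, -9.69, 0, -37.7, 0], [-2.635, -12.11, 0, -47.1, 0], [-3.16, -14.53, 0, -56.5, 0], [-3.69, -16.95, 0, -65.9, 0], [-4.215, -19.375, 0, -75.4, 0]]

```text
clock: 27.5
tool_pos: [0.5158, -0.1921, 0.1393]
orientation: [179.9, -0.0, -106.3]
force: [0.7, 0.6, -0.5]
opening: 0.0226
gripper_force: 30.0
```

Emit:
inch_along:
  motion:
    - [[0, 0, 0, 0, 0], [0, 0, 0, 0, 0]]

```text
clock: 27.75
tool_pos: [0.5154, -0.1905, 0.1392]
orientation: [179.9, -0.0, -106.8]
force: [0.1, -0.1, -0.1]
opening: 0.022
gripper_force: 30.0
```

```bash
python3 -c "
from h import *
go(3,.061)"
```

```text
front 0.0103
tcp [ 0.5156 -0.19    0.1395] rpy [ 1.7991e+02 -1.0000e-02 -1.0668e+02] clock 27.8 q6 -16.9 open 0.0225
shift [ 0.0011 -0.0011  0.0785]
turn -0.08
```

Emit:
inch_along:
  motion:
    - [[0.05, -0.05, 1, 0, 0], [0.05, -0.05, 2.25, 0, 0], [0.05, -0.05, 3, 0, 0], [0.05, -0.05, 3.35, 0, 0], [0.05, -0.05, 3.65, 0, 0], [0.05, -0.05, 3.9, 0, 0], [0.05, -0.05, 3.9, 0, 0]]

```text
clock: 28.68
tool_pos: [0.517, -0.1918, 0.0622]
orientation: [180.0, 0.0, -106.6]
force: [0.1, -0.3, -0.3]
opening: 0.0223
gripper_force: 30.0
```

To row units: 0.0113 m is 0.565, 0.01 m is 0.5.

Emit:
inch_along:
  motion:
    - [[0, 0, 0.2, 0, 0], [0, 0, 0.35, 0, 0], [0, 0, 0.5, 0, 0], [0, 0, 0.565, 0, 0], [0, 0, 0.565, 0, 0], [0, 0, 0.565, 0, 0.026], [0, 0, 0.565, 0, 0.03], [0, 0, 0.565, 0, 0.05]]

```text
clock: 29.68
tool_pos: [0.5171, -0.1917, 0.0511]
orientation: [-180.0, 0.0, -106.6]
force: [-0.2, -0.3, -0.0]
opening: 0.0351
gripper_force: 0.0
```

Emit:
inch_along:
  motion:
    - [[0, 0, 0, 0, 0.05], [0, 0, -1, 0, 0.05], [0, 0, -3, 0, 0.05], [0, 0, -6, 0, 0.05], [0, 0, -7.5, 0, 0.05]]

```text
clock: 30.3
tool_pos: [0.518, -0.192, 0.2044]
orientation: [-179.8, 0.0, -106.6]
force: [0.6, -0.8, -0.5]
opening: 0.0498
gripper_force: 0.0
```

Emit:
inch_along:
  motion:
    - [[2.5, 1, 0, 0, 0.05], [5, 2, 0, 0, 0.05], [7.5, 3, 0, 0, 0.05], [10, 4, 0, 0, 0.05], [12.5, 5, 0, 0, 0.05], [12.5, 5, 0, 0, 0.05], [12.5, 5, 0, 0, 0.05]]

```text
clock: 31.18
tool_pos: [0.3495, -0.4029, 0.2009]
orientation: [-180.0, 0.0, -106.7]
force: [-0.4, 0.2, -0.5]
opening: 0.0503
gripper_force: 0.0
```

Run:
```python
from h import *
from plant import optics
s=optics.snapshot('top'); np.savez('t5.npz',**s)
cv2.imwrite('pics/t5.png',cv2.resize(s['frame'][190:290,225:450,::-1],None,fx=3.5,fy=3.5,interpolation=cv2.INTER_CUBIC))
```

```text
(no output)
```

View pics/t5.png

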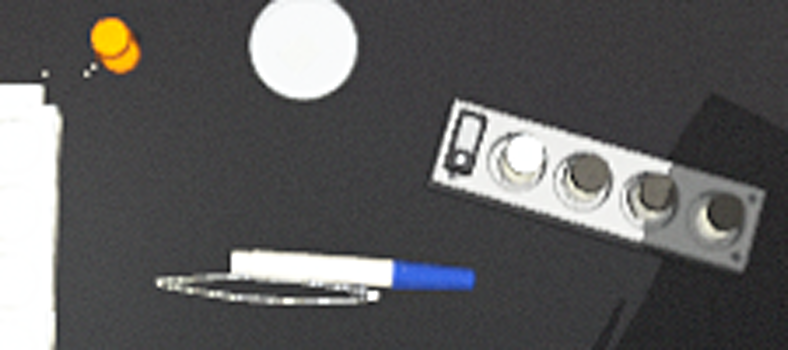

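All four vials stand in the bores, caps at crop (525,155), (588,173), (656,191) and (724,213). White is next to the probe, and the dish, tweezers and marker look unmoved.

Run:
```python
from h import *
s=dict(np.load('t5.npz')); a=np.array([.284,.959]); m=np.array([.5314,-.1350])
for i,(x,y) in enumerate([(525,155),(588,173),(656,191),(724,213)]):
    u,v=(x+.5)/3.5-.5+225,(y+.5)/3.5-.5+190
    p=hit(s,u,v,.056); d=p[:2]-(m+a*.038*(1.5-i))
    z=s['z_map'][int(round(v)),int(round(u))]
    print((d@a).round(4),(d@[a[1],-a[0]]).round(4),'depth z',(s['R'].T@(ray(s,u,v)*z-s['t']))[2].round(4))
a0=dict(np.load('top.npz'))
d=np.abs(a0['frame'][190:290,255:345].astype(int)-s['frame'][190:290,255:345]).max(2)
print('changed px around dish/marker',(d>60).sum())
```

```text
-0.0026 -0.0004 depth z 0.052
0.0004 -0.0002 depth z 0.0493
0.0008 0.0007 depth z 0.0568
0.0007 -0.0004 depth z 0.0541
changed px around dish/marker 0
```

All vials are within 3 mm of their bore centres and seated, and nothing else has moved, so I'm handing in.

```bash
python3 -c "
from plant import job
print(job.close_job())"
```

```text
the job is handed in; nothing more can be done
None
```

All four vials stand upright in the heater block in rack order, white-capped next to the probe and each within 3 mm of its bore centre by the top camera; the dish, tweezers and marker show no movement, and the job was handed in at about 31 s (no verdict was returned).

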